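# Drift a telescopic bench leg into line and pin it

### The arm

A 6-joint arm with a two-finger parallel gripper is mounted at the origin on the work surface. World frame = base frame: x ahead of the robot, y to its left, z up, the work surface at z = 0. Lengths are in m, angles in rad, forces in N, time in s.
With the tool pointing down it reaches from about 0.325 to 0.925 m from the base axis. Payload 3.1 kg.
Tool frame: the origin (TCP) lies on the mounting face of the last link; the fingertips stand 173 mm ahead of it and the grasp point (between the pads) lies 155 mm ahead of it; z points along the fingers, y is the line along which they close (so a half turn about z gives the same grasp; the last joint's range is limited). The gripper opens to 85 mm and grips with 20 to 120 N. Pads are 22 mm wide; open, the fingers measure 114 mm over their backs; the gripper's body (76 mm by 85 mm) begins 54 mm behind the grasp point. The pads swing forward as they close: fully open they stand 13 mm farther back than shut.
Start: joints at [1.021, 0.217, 1.613, -0, 1.311, -0.112], TCP at [0.265, 0.566, 0.405] pointing down, gripper open.
Joint ranges: [-2.75, 2.75], [-0.78, 2.1], [0.31, 2.55], [-1.13, 4.27], [0.13, 2.63], [-2.58, 2.58]. Speed limits (rad/s): [2.79, 2.79, 3.14, 3.14, 3.14, 3.14].

### API

Orientations are given as a unit quaternion [x, y, z, w].
In Python, from cell import ctrl gives the robot as it stands.
- The arm moves only by the tool step_arm, never from a script. Its argument "deltas" is a list of rows, each a list of 3 entries, a list of its own where there are three numbers: the shift along the world's x, y, z in cm, then the turn about the world's z in degrees, then the finger opening in cm, from 0 to 8.54. A call has 1 to 5 rows; each row is the pose to reach, as a shift and turn from the pose commanded when the call began; what a row does not reach only later rows make up. A row lasts 1/12 s, in which the tool goes at most 41.7 mm and 7.16 degrees, less where a joint would pass 70% of its speed; a pose out of reach is approached as far as the arm can. A call with a gripper value outside its range is refused whole. The fingers move at their own pace and stop on an object; the grip force is fixed at half the most. Time passes only in rows, so rows that repeat a pose let the fingers close. It gives the time, the measured TCP pose, the force, the opening and the grip force at its end, in the units of the state.
- ctrl.get_obs(): the state, without advancing time (a new reading comes with each control period).
- ctrl.grab_frame(name): name is "side" or "top"; returns (picture, depth): 384x512x3 uint8, red, green, blue; 384x512 float32, m along the optical axis (not along the pixel's ray), 0 where there is no reading.
- ctrl.calibration(name): a dict with "camera_matrix" (3x3 intrinsics, pixels), "rvec" (rotation vector, rad) and "tvec" (3), from world to camera coordinates, as OpenCV has them. Camera axes: x right, y down, z forward; pixel columns grow to the right and rows downward; lengths in m; the calibration is good to about 2 mm. A picture is of the moment at which its call begins. calibration takes no time and is no camera call.
- ctrl.close_job(): hands the job in; it is judged then, once.
Trained networks look in the newest picture that a camera, given by its name, has taken for a name from the list of things; names that differ only in an ending like _2 or _b are one class to them, and where a whole thing is asked for, a point or a joint stands for the part that bears it (a point fixed in the world has none). Each returns a list of dicts, best first, with "p" (0 to 1); they miss things now and then, are a little off and sometimes report something else, mostly with a low value. They report only what shows in the picture. A call takes as long as a camera call. They do not tell look-alikes from the thing itself.
- ctrl.recognise(camera, label): "box" ([left, top, width, height] as shares, 0 to 1, of the picture: columns of its width, rows of its height, round what is visible of it).
- ctrl.landmark_of(camera, label): "position" ([column, row] as shares, 0 to 1, of the picture: columns of its width, rows of its height: a listed point, or the origin of a listed thing).
The state is a dict: "t": time; "q": joint angles; "joint_vel": joint speeds; "tau": joint torques, N m; "position": TCP position; "orientation": TCP orientation; "force": force on the tool from outside, world axes, zero at the start; "ft_torque": the same for the moment, N m; "width": finger opening in m; "grasp_force": force on a finger pad.
Only numpy, scipy, OpenCV 4.12 (cv2) and the standard library are available. Lean on these libraries where they do the work, as an engineer would, in place of code of your own. Each camera call takes 0.05 s, during which the arm holds its last target. There are 200 camera calls.

### The job

The sliding inner tube of the telescopic bench leg in the vise stands a few millimetres too far out, so its holes do not match those of the outer tube. Push the tapered drift down through the larger pair of holes, firmly but no harder than it takes, until the holes are pulled into line and its collar has eased down fully onto the tube; then slip the red-knobbed locking pin gently fully home in the smaller pair. Leave the drift and the pin both standing in the leg, move the inner tube only with the drift, and leave everything else where it is.

Things in the scene. Friction and masses are not known exactly. Their poses are not given: they have to be found in the camera images.
- leg: Outer tube of a bench leg: grey steel box section 50 x 50 mm, wall 4 mm, level, clamped immovably in a blue vise (its -x side has the T-handle, 166 mm out). Origin on the bench straight below the larger hole; tube along its y axis, from y = -140 mm (mouth) to +300 mm (flange); upper face 105 mm, underside 55 mm above the bench. Jaws at y = 175 to 245 mm, not above the tube. Holes go down through all walls.
- outer_hole_a (a point): Centre of the larger hole (16 mm across) in the outer tube, at the upper face, 105 mm above the bench. It takes the drift. It does not move.
- outer_hole_b (a point): Centre of the smaller hole (14 mm across) in the outer tube, at the upper face; 80 mm from the larger hole towards the tube's mouth (leg -y). It takes the locking pin.
- inner_tube: Bright metal inner tube 41 x 41 mm, wall 4 mm, sliding along the leg's y axis only, rubber foot at its end. Origin: centre of its larger hole at its own upper face, 4.5 mm below the outer tube's; axes parallel to the leg's. Slides at 12 N, stays where left: the drift needs a push of 6 to 23 N, and 15 N more than it needs is forcing it. Starts 5 to 7 mm too far out (leg -y).
- inner_hole_a (a point): Centre of the inner tube's larger hole (16 mm across), at the inner tube's upper face. In line when straight below outer_hole_a.
- inner_hole_b (a point): Centre of the inner tube's smaller hole (14 mm across), 80 mm further towards leg -y; in line when straight below outer_hole_b.
- drift: Tapered steel drift, 0.16 kg, upright in the tool block, blue grip up. Origin: on its axis at the collar's underside (rests on the block's top); z up. Above: collar 24 mm across, 6 mm thick; round blue grip 18 mm across from 6 to 52 mm; steel crown to 58 mm. Below: shank 15 mm across to -16 mm, even taper to 6 mm across at -82 mm, rounded nose ending at -85 mm.
- lock_pin: Locking pin of the leg, 0.11 kg, standing upright in the tool block with its red knob up. Origin: on its axis at the underside of the collar; z up along the axis. Above: steel collar 23 mm across and 4 mm thick, red plastic knob 20 mm across from 4 to 42 mm, rounded off to 46 mm. Below: shank 12 mm across to -60 mm, then tapering to 6 mm across at its end at -70 mm.
- tool_block: Fixed wooden tool block, 62 x 222 x 100 mm high, with four upright holes 18 mm across and 92 mm deep in a row along its y axis, at y = -82.5, -27.5, 27.5 and 82.5 mm. Origin: centre of its underside. Drift, pin, chisel and screwdriver stand in the holes in any order, collars on its top.
- chisel: Bystander in the block: chisel with turned pale wooden handle up to 26 mm across, 70 mm above the block, brass collar. Origin at the collar's underside.
- screwdriver: Bystander in the block: screwdriver with yellow handle 22 mm across, 68 mm above the block, black collar. Origin at the collar's underside.
- hammer: Bystander: hammer lying on the bench to the right of the block.
- try_square: Bystander: carpenter's try square, dark wooden stock 120 mm, steel blade 170 mm, lying beyond the leg. Origin under the middle of the stock.
- offcut: Bystander: wooden offcut 120 x 45 x 25 mm lying beyond the leg.
- nut_jar: Bystander: clear jar with a red lid, 56 mm across, 70 mm high, on the bench at the left.
Not all that is in view belongs to the job. What is shaped like the drift but turquoise is not meant. What is shaped like the lock_pin but purple is not meant.

How it is judged:
By the outcome, as a careful person would: the job done as asked, in the order asked, and still so for the second after the job is handed in, with the robot touching nothing.
It also fails if it takes over 61 s, if anything falls off the work surface, if the arm or the gripper's body presses on something with over 40 N, if the wrist force passes 120 N, or if a joint passes its speed limit or range.

## Working session

There is one attempt and no reset: what is moved stays moved. The work goes in short steps, Python scripts to look and compute and a tool call to move; the robot and the scene stay as the last step left them, time stands still between calls to the robot, and variables do not carry over. Pictures are saved under pics/ and viewed, at most 10 in all, crops included, and the job is handed in when it is done.

Besides the shell and the picture viewer there is one more tool, called after "Emit:" as name([rows], argument=value, ...), one row to a line, values as JSON. step_arm: Moves the arm, as the interface text tells. Its arguments: {"type":"object","properties":{"deltas":{"type":"array","items":{"type":"array"}}},"required":["deltas"]}

```bash
mkdir -p pics
cat > h.py <<'E'
import numpy as np, cv2
from cell import ctrl
def cal(n):
    c=ctrl.calibration(n); K=np.array(c["camera_matrix"]); R=cv2.Rodrigues(np.array(c["rvec"],float))[0]; t=np.array(c["tvec"],float).ravel()
    return K,R,t
def ray(n,uv):
    K,R,t=cal(n); d=R.T@np.linalg.solve(K,[uv[0],uv[1],1]); return -R.T@t,d
def at_depth(n,uv,z):
    o,d=ray(n,uv); return o+d*z
def at_z(n,uv,z):
    o,d=ray(n,uv); return o+d*(z-o[2])/d[2]
def tri(n1,a,n2,b):
    o1,d1=ray(n1,a); o2,d2=ray(n2,b)
    s=np.linalg.lstsq(np.c_[d1,-d2],o2-o1,rcond=None)[0]
    p,q=o1+s[0]*d1,o2+s[1]*d2
    return (p+q)/2,np.linalg.norm(p-q)
def proj(n,P):
    K,R,t=cal(n); p=K@(R@np.array(P)+t); return p[:2]/p[2]
E
python3 - <<'E'
from h import *
np.set_printoptions(precision=4,suppress=True)
for n in("side","top"):
    im,d=ctrl.grab_frame(n); cv2.imwrite(f"pics/{n}0.png",im[...,::-1]); np.save(f"d_{n}.npy",d)
    print(n,"cam at",ray(n,(0,0))[0], cal(n)[0][0,0])
    for l in("outer_hole_a","outer_hole_b","inner_hole_a","inner_hole_b","drift","lock_pin","tool_block","leg"):
        print(l,[(round(r["p"],2),np.round(np.array(r["position"])*[512,384],1).tolist()) for r in ctrl.landmark_of(n,l)[:4]])
print(ctrl.get_obs())
E
```

```text
side cam at [ 0.0367 -0.8251  0.6985] 389.54200709341217
outer_hole_a [(0.97, [259.3, 164.2]), (0.76, [272.2, 173.9]), (0.6, [270.1, 174.6])]
outer_hole_b [(0.97, [259.3, 164.2]), (0.76, [272.2, 173.9]), (0.6, [270.1, 174.6])]
inner_hole_a [(0.69, [270.5, 175.9]), (0.67, [225.4, 226.2]), (0.45, [145.8, 168.5])]
inner_hole_b [(0.69, [270.5, 175.9]), (0.67, [225.4, 226.2]), (0.45, [145.8, 168.5])]
drift [(0.54, [255.5, 192.6]), (0.52, [214.6, 188.7]), (0.48, [158.2, 216.5]), (0.47, [258.9, 162.6])]
lock_pin [(0.81, [260.3, 273.9]), (0.54, [217.9, 196.0])]
tool_block [(0.78, [226.8, 224.2])]
leg [(0.65, [256.5, 192.2]), (0.26, [344.1, 344.4])]
top cam at [ 0.4591 -0.0183  1.1402] 361.8487269806158
outer_hole_a [(0.71, [235.6, 159.7]), (0.63, [210.8, 160.0])]
outer_hole_b [(0.71, [235.6, 159.7]), (0.63, [210.8, 160.0])]
inner_hole_a []
inner_hole_b []
drift [(0.81, [196.4, 269.1]), (0.69, [396.4, 218.0]), (0.57, [215.1, 218.8]), (0.21, [235.8, 157.4])]
lock_pin [(0.56, [319.0, 231.4]), (0.38, [237.4, 220.6]), (0.24, [218.1, 217.6])]
tool_block [(0.71, [248.1, 216.1]), (0.23, [254.2, 220.0])]
leg [(0.69, [211.1, 165.3])]
{'t': 0.9, 'q': array([ 1.0208,  0.2169,  1.6134, -0.    ,  1.3113, -0.1122]), 'joint_vel': array([ 0.0004,  0.0025,  0.0013, -0.0017,  0.0007, -0.0004]), 'tau': array([ -0.0001, -39.6881, -30.4263,  -0.0001,   0.0006,  -0.    ]), 'position': array([0.265 , 0.5661, 0.4047]), 'orientation': array([0.2171, 0.9761, 0.    , 0.    ]), 'force': array([ 0.2308, -0.2289, -0.4774]), 'ft_torque': array([0.0545, 0.0069, 0.0654]), 'grasp_force': 0.0, 'width': 0.08541650866372191}
```

View pics/side0.png

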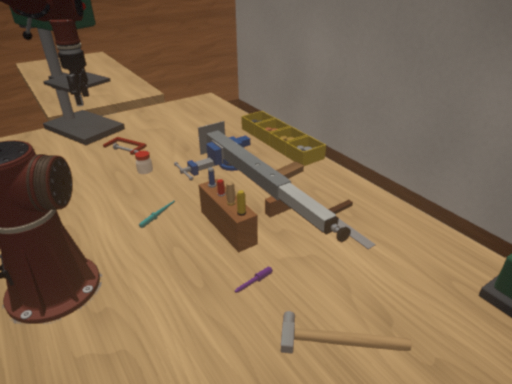

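View pics/top0.png

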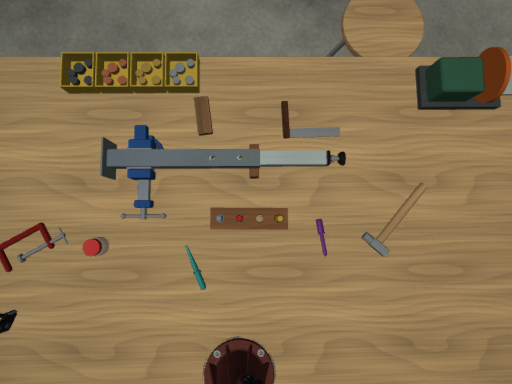

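The blue drift grip is at side (212,177) / top (221,218) and the red pin knob at side (221,187) / top (239,218). The outer holes are at top (211,157) for a and (239,157) for b. The turquoise and purple look-alikes lie on the bench. Next I measure these precisely.

Run:
```python
from h import *
np.set_printoptions(precision=4,suppress=True)
im={n:cv2.imread(f"pics/{n}0.png") for n in("side","top")}; D={n:np.load(f"d_{n}.npy") for n in im}
roi={"side":(190,160,265,250),"top":(205,205,295,232)}
C={}
for n in im:
    x0,y0,x1,y1=roi[n]; h=cv2.cvtColor(im[n],cv2.COLOR_BGR2HSV).astype(int)[y0:y1,x0:x1]
    H,S,V=h[...,0],h[...,1],h[...,2]
    for nm,m in(("blue",(H>95)&(H<130)&(S>70)),("red",((H<5)|(H>172))&(S>150)&(V>90))):
        k,l,st,c=cv2.connectedComponentsWithStats(m.astype(np.uint8))
        i=1+np.argmax(st[1:,4]); uv=c[i]+[x0,y0]; C[n,nm]=uv
        ys,xs=np.where(l==i); z=D[n][ys+y0,xs+x0]; 
        P=np.array([at_depth(n,(a+x0,b+y0),q) for a,b,q in zip(xs,ys,z)])
        print(n,nm,st[i],uv,"P mean",P.mean(0),"min",P.min(0),"max",P.max(0))
for nm in("blue","red"): print("tri",nm,tri("side",C["side",nm],"top",C["top",nm]))
# holes in top, dark blobs weighted
g=cv2.cvtColor(im["top"],cv2.COLOR_BGR2GRAY).astype(float)
for u,v in((211,158),(239,158)):
    w=g[v-5:v+6,u-5:u+6]; print(w.astype(int))
    d=w; 
# tube faces
dz=D["top"]
for u in(180,195,225,250,270,300,320):
    col=[at_depth("top",(u,v),dz[v,u]) for v in range(145,175)]
    col=np.array([p for p in col if p[2]>.08]); print(u,len(col),"x",col[:,0].min(),col[:,0].max(),"mid",col[:,0].mean(),"y",col[:,1].mean(),"z",np.median(col[:,2]))
a=im["side"][120:250,190:360]; a=cv2.resize(a,None,fx=4,fy=4,interpolation=cv2.INTER_CUBIC)
cv2.imwrite("pics/c1.png",a)
b=cv2.resize(im["top"][140:180,190:290],None,fx=7,fy=7,interpolation=cv2.INTER_CUBIC)
cv2.imwrite("pics/c2.png",b)
```

```text
side blue [31  4 13  5 37] [226.9189 166.2162] P mean [0.6163 0.2282 0.033 ] min [ 0.0367 -0.8251  0.0095] max [0.6485 0.2824 0.6985]
side red [28 20  4  4 14] [219.7143 181.5   ] P mean [ 0.4596 -0.0109  0.1443] min [ 0.4545 -0.0165  0.1411] max [ 0.465  -0.0051  0.1461]
top blue [17 12  1  3  3] [222. 218.] P mean [0.4649 0.0412 0.1386] min [0.4621 0.0409 0.1351] max [0.4676 0.0414 0.1435]
top red [31 10  7  7 35] [238.7143 217.8571] P mean [ 0.4646 -0.0048  0.1457] min [ 0.4561 -0.0138  0.1393] max [0.4724 0.0027 0.1499]
tri blue (array([0.4829, 0.0292, 0.1657]), np.float64(0.04183894191252096))
tri red (array([ 0.4639, -0.0044,  0.1396]), np.float64(0.0016760077032448063))
[[ 99 100 100  98  99  99 100 101 101 102 102]
 [ 99 100 100 100  99 102  98 100 101 102 101]
 [101  99  99  88 102 129  92  86  97 101 100]
 [100  99  91 128 148  91  62  61  90  98 100]
 [ 99 100  89 145 137  78  60  66  85  99 101]
 [ 99 102  93 143 144  85  74 133 116 102 101]
 [100 101 100 121 146 103 111 119 104 100 102]
 [ 99 100 101 101 112 109  95  99 101 102 102]
 [ 98  99 100 102 101 101 102 101 102 
[... 718 characters left out ...]
10529803839528928
195 18 x 0.6155258591302156 0.664672846175304 mid 0.6398808432281284 y 0.12038176063883618 z 0.10460033543383551
225 18 x 0.6150626751223905 0.6639510966118631 mid 0.6388410929962354 y 0.03379232513446253 z 0.10658353112145336
250 18 x 0.614995008631094 0.6635359517113797 mid 0.6384378065125493 y -0.03847328134526186 z 0.1060834804785199
270 15 x 0.6194383134443346 0.6573080983123438 mid 0.6372337481832526 y -0.09684019611087637 z 0.10120365773831042
300 15 x 0.6182568839844669 0.6571400306568681 mid 0.636733852887285 y -0.1848202587931755 z 0.10100376104383879
320 15 x 0.6183781413176727 0.6563660195855521 mid 0.6362714519622857 y -0.24366672377346027 z 0.09989345621570478
```

View pics/c2.png

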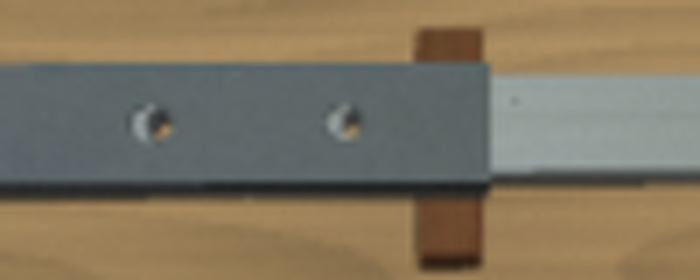

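View pics/c1.png

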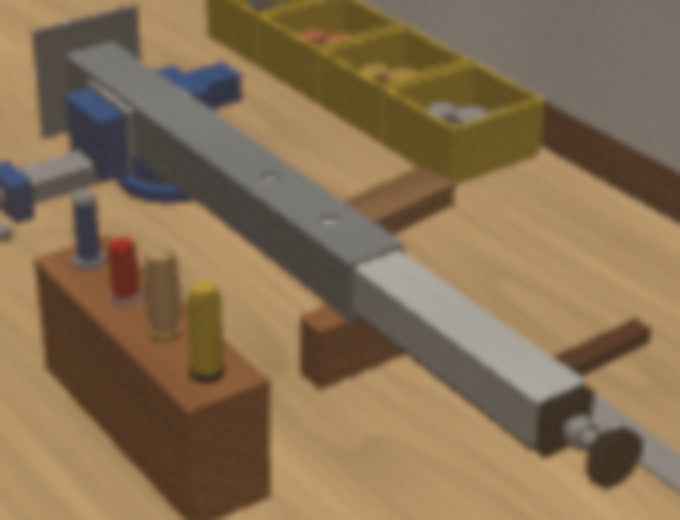

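c2 shows hole a at top (211.3,157.2), hole b at (238.7,157.1) and the mouth at u≈259.5. c1 shows hole a at side (257,164) and hole b at (272,174.6), with the blue drift centred at (211,177) and the red knob at (220.5,187).

Run:
```python
from h import *
from scipy.spatial.transform import Rotation as Ro
np.set_printoptions(precision=4,suppress=True)
print("a",tri("side",(256.9,164.1),"top",(211.3,157.2)),at_z("top",(211.3,157.2),.105),at_z("side",(256.9,164.1),.105))
print("b",tri("side",(272.1,174.6),"top",(238.7,157.1)),at_z("top",(238.7,157.1),.105),at_z("side",(272.1,174.6),.105))
print("mouth",at_z("top",(259.7,157.5),.105))
im=cv2.imread("pics/top0.png"); D=np.load("d_top.npy")
# points above block top -> tool axes
P=[];
for v in range(200,236):
    for u in range(203,297):
        P.append(at_depth("top",(u,v),D[v,u]))
P=np.array(P)
for nm,yy in(("drift",.045),("pin",-.008)):
    for lo,hi in((.115,.137),(.137,.18)):
        m=(abs(P[:,1]-yy)<.025)&(P[:,2]>lo)&(P[:,2]<hi); Q=P[m]
        if len(Q): print(nm,lo,m.sum(),"mean",Q.mean(0),"min",Q.min(0),"max",Q.max(0))
m=(P[:,2]>.09)&(P[:,2]<.11); r=cv2.minAreaRect(P[m][:,:2].astype(np.float32)*1000); print("block",r,np.median(P[m][:,2]))
print("drift tri",tri("side",(211.1,176.6),"top",(220.9,218)))
o=ctrl.get_obs(); print(Ro.from_quat(o["orientation"]).as_matrix())
b=cv2.resize(im[200:236,200:300],None,fx=7,fy=7,interpolation=cv2.INTER_CUBIC); cv2.imwrite("pics/c3.png",b)
```

```text
a (array([0.64  , 0.0738, 0.1036]), np.float64(0.001145430533538185)) [0.6403 0.0734 0.105 ] [0.6381 0.0719 0.105 ]
b (array([ 0.6405, -0.0059,  0.1032]), np.float64(0.0006092497533419025)) [ 0.6399 -0.0058  0.105 ] [ 0.639  -0.0084  0.105 ]
mouth [ 0.6382 -0.0666  0.105 ]Traceback (most recent call last):
  File "<stdin>", line 12, in <module>
  File "h.py", line 9, in at_depth
    o,d=ray(n,uv); return o+d*z
        ~~~^^^^^^
  File "h.py", line 7, in ray
    K,R,t=cal(n); d=R.T@np.linalg.solve(K,[uv[0],uv[1],1]); return -R.T@t,d
          ~~~^^^
  File "h.py", line 4, in cal
    c=ctrl.calibration(n); K=np.array(c["camera_matrix"]); R=cv2.Rodrigues(np.array(c["rvec"],float))[0]; t=np.array(c["tvec"],float).ravel()
ValueError: time passes only in moves, steps and waits
```

```bash
sed -i '3i import functools\n@functools.lru_cache(None)' h.py
python3 - <<'E'
from h import *
from scipy.spatial.transform import Rotation as Ro
np.set_printoptions(precision=4,suppress=True)
im=cv2.imread("pics/top0.png"); D=np.load("d_top.npy")
P=np.array([at_depth("top",(u,v),D[v,u]) for v in range(200,236) for u in range(203,297)])
for nm,yy in(("drift",.045),("pin",-.008)):
    for lo,hi in((.115,.137),(.137,.18)):
        Q=P[(abs(P[:,1]-yy)<.025)&(P[:,2]>lo)&(P[:,2]<hi)]
        if len(Q): print(nm,lo,len(Q),"mean",Q.mean(0),"min",Q.min(0),"max",Q.max(0))
m=(P[:,2]>.09)&(P[:,2]<.11); r=cv2.minAreaRect(P[m][:,:2].astype(np.float32)*1000); print("block",r,np.median(P[m][:,2]))
print("drift tri",tri("side",(211.1,176.6),"top",(220.9,218)))
o=ctrl.get_obs(); print(Ro.from_quat(o["orientation"]).as_matrix())
b=cv2.resize(im[200:236,200:300],None,fx=7,fy=7,interpolation=cv2.INTER_CUBIC); cv2.imwrite("pics/c3.png",b)
E
```

```text
drift 0.115 1 mean [0.4621 0.0414 0.1351] min [0.4621 0.0414 0.1351] max [0.4621 0.0414 0.1351]
drift 0.137 39 mean [0.4652 0.049  0.1562] min [0.4567 0.0409 0.1372] max [0.473  0.0564 0.1616]
pin 0.137 41 mean [ 0.4643 -0.0049  0.1452] min [ 0.456  -0.0138  0.1393] max [0.4725 0.0027 0.1499]
block ((462.75048828125, -32.29834747314453), (221.178955078125, 60.02325439453125), 89.32540130615234) 0.1002613952992315
drift tri (array([0.4638, 0.0452, 0.1312]), np.float64(0.002597312163960275))
[[-0.9057  0.4239  0.    ]
 [ 0.4239  0.9057  0.0001]
 [-0.      0.0001 -1.    ]]
```

View pics/c3.png

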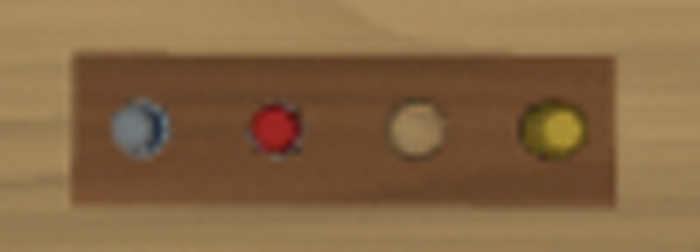

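c3 confirms the order in the block from +y: blue drift, red pin, chisel, screwdriver. Drift axis ≈ (0.464, 0.050), pin axis ≈ (0.4645, -0.005), hole a ≈ (0.640, 0.074), hole b ≈ (0.640, -0.006). Now I move over the drift.

Emit:
step_arm([
  [[1.33,-3.44,-0.2],-4.4,4.5],
  [[2.66,-6.88,-0.4],-8.8,4.5],
  [[3.99,-10.32,-0.6],-13.2,4.5],
  [[5.3,-13.76,-0.8],-17.6,4.5],
  [[6.65,-17.2,-1],-22,4.5],
])

```text
t: 1.32
position: [0.3316, 0.3926, 0.3947]
orientation: [0.401, 0.916, 0.0, 0.0]
force: [1.2, -0.2, -0.2]
width: 0.0452
grasp_force: 0.0
```

Emit:
step_arm([
  [[1.33,-3.44,-0.2],-4.4,4.5],
  [[2.66,-6.88,-0.4],-8.8,4.5],
  [[3.99,-10.32,-0.6],-13.2,4.5],
  [[5.3,-13.76,-0.8],-17.6,4.5],
  [[6.65,-17.2,-1],-22,4.5],
])

```text
t: 1.73
position: [0.3981, 0.2204, 0.385]
orientation: [0.568, 0.823, 0.0, 0.0]
force: [0.4, 0.6, -0.1]
width: 0.0449
grasp_force: 0.0
```

Emit:
step_arm([
  [[1.33,-3.44,-0.2],-4.4,4.5],
  [[2.66,-6.88,-0.4],-8.8,4.5],
  [[3.99,-10.32,-0.6],-13.2,4.5],
  [[5.3,-13.76,-0.8],-17.6,4.5],
  [[6.6,-17.2,-1.5],-21.2,4.5],
])

```text
t: 2.15
position: [0.4647, 0.0483, 0.371]
orientation: [0.71, 0.704, 0.001, 0.001]
force: [0.4, 0.2, 0.2]
width: 0.0448
grasp_force: 0.0
```

Emit:
step_arm([
  [[0,0.15,-2.5],0,4.5],
  [[0,0.15,-5],0,4.5],
  [[0,0.15,-7],0,4.5],
  [[0,0.15,-8.2],0,4.5],
  [[0,0.15,-8.2],0,4.5],
])

```text
t: 2.57
position: [0.4623, 0.0514, 0.2845]
orientation: [0.709, 0.705, -0.002, -0.002]
force: [-0.3, 0.2, -0.3]
width: 0.0448
grasp_force: 0.0
```

Emit:
step_arm([
  [[0,0,0],0,1.0],
  [[0,0,0],0,1.0],
  [[0,0,0],0,1.0],
  [[0,0,0],0,1.0],
  [[0,0,0],0,1.0],
])

```text
t: 2.98
position: [0.4647, 0.0517, 0.2892]
orientation: [0.709, 0.705, 0.001, 0.001]
force: [-0.0, -0.2, 2.7]
width: 0.0163
grasp_force: 58.5
```

Emit:
step_arm([
  [[0,0,0],0,1.0],
  [[0,0,0],0,1.0],
])

```text
t: 3.15
position: [0.4647, 0.0516, 0.2891]
orientation: [0.709, 0.705, 0.001, 0.001]
force: [0.3, 0.2, 5.4]
width: 0.0168
grasp_force: 58.7
```

Emit:
step_arm([
  [[0,0,1],0,1.0],
  [[0,0,3],0,1.0],
  [[0,0,5.5],0,1.0],
  [[0,0,8],0,1.0],
  [[0,0,11],0,1.0],
])

```text
t: 3.57
position: [0.4627, 0.0516, 0.397]
orientation: [0.709, 0.705, -0.002, -0.002]
force: [0.7, -0.7, -3.0]
width: 0.0168
grasp_force: 59.2
```

Emit:
step_arm([
  [[3.2,0.35,0],0,1.0],
  [[7,0.7,0],0,1.0],
  [[10.8,1.1,0],0,1.0],
  [[14.5,1.5,0],0,1.0],
  [[17.5,1.9,0],0,1.0],
])

```text
t: 3.98
position: [0.6406, 0.0707, 0.397]
orientation: [0.709, 0.705, -0.0, -0.0]
force: [0.3, 0.1, -1.4]
width: 0.0167
grasp_force: 59.5
```

Emit:
step_arm([
  [[0,0,0],0,1.0],
  [[0,0,0],0,1.0],
])

```text
t: 4.15
position: [0.6395, 0.0706, 0.3959]
orientation: [0.709, 0.705, -0.001, -0.001]
force: [-1.3, -0.1, -2.2]
width: 0.0168
grasp_force: 59.5
```

Run:
```python
from h import *
np.set_printoptions(precision=4,suppress=True)
o=ctrl.get_obs(); print(o["position"],o["force"],o["width"])
T=[]
for n in("side","top"):
    im,d=ctrl.grab_frame(n); cv2.imwrite(f"pics/{n}1.png",im[...,::-1]); np.save(f"d_{n}1.npy",d)
    c=proj(n,[.64,.072,.13]); print(n,c)
    x,y=int(c[0]),int(c[1]); T.append(cv2.resize(im[max(y-45,0):y+30,x-48:x+48],None,fx=6,fy=6,interpolation=cv2.INTER_CUBIC)[:450]); print("crop origin",x-48,max(y-45,0))
w=cv2.resize(np.vstack(T),None,fx=.66,fy=.66) if 0 else T[0]
cv2.imwrite("pics/c4.png",T[0][...,::-1])
```

```text
[0.6395 0.0706 0.3959] [-1.2797 -0.1352 -2.2408] 0.016790110129801108
side [257.3335 156.8805]
crop origin 209 111
top [211.0087 155.77  ]
crop origin 163 110
```

View pics/c4.png

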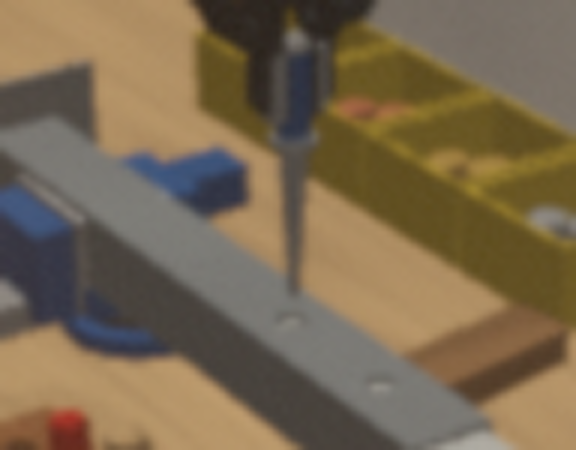

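c4 (6×, origin (209,111)) shows the drift held upright with its nose at side (257.6,159.9) and collar at (257.8,133.6). Hole a is at (256.9,163.8).

Run:
```python
from h import *
np.set_printoptions(precision=4,suppress=True)
f=lambda x,y:(209+(x+.5)/6-.5,111+(y+.5)/6-.5)
h=at_z("side",f(289.5,319),.105)
for z in(.120,.122,.124): n=at_z("side",f(294,296),z); print(z,n,"hole-nose",h-n)
print("hole",h, at_z("side",f(380,384),.105))
zt=.1218
print("crown",at_z("side",f(298,36),zt+.143),"collar",at_z("side",f(295,140),zt+.085))
print("TCP axis proj", [ (np.array(proj("side",[.6395,.0706,z]))-[208.6,110.6])*6 for z in(.122,.207,.265)])
```

```text
0.12 [0.6398 0.0705 0.12  ] hole-nose [-0.0006  0.0035 -0.015 ]
0.122 [0.6378 0.0674 0.122 ] hole-nose [ 0.0014  0.0066 -0.017 ]
0.124 [0.6357 0.0643 0.124 ] hole-nose [ 0.0035  0.0096 -0.019 ]
hole [0.6392 0.074  0.105 ] [ 0.6386 -0.008   0.105 ]
crown [0.6403 0.0659 0.2648] collar [0.6426 0.0726 0.2068]
TCP axis proj [array([293.228 , 292.6154]), array([292.0031, 142.438 ]), array([291.1096,  32.8891])]
```

Estimates agree: hole a ≈ (0.639, 0.074), and the nose already sits about 3 mm toward the mouth, in the middle of the overlap. Lowering gently.

Emit:
step_arm([
  [[0,0,-0.8],0,1.0],
  [[0,0,-1.4],0,1.0],
  [[0,0,-1.8],0,1.0],
  [[0,0,-2.2],0,1.0],
  [[0,0,-2.5],0,1.0],
])

```text
t: 4.67
position: [0.6385, 0.0707, 0.3721]
orientation: [0.709, 0.705, 0.0, -0.0]
force: [0.7, 0.7, -0.7]
width: 0.017
grasp_force: 59.5
```

Emit:
step_arm([
  [[0,0,-0.3],0,1.0],
  [[0,0,-0.6],0,1.0],
  [[0,0,-0.8],0,1.0],
  [[0,0,-0.8],0,1.0],
])

```text
t: 5.0
position: [0.6389, 0.0708, 0.3642]
orientation: [0.709, 0.705, 0.0, -0.0]
force: [1.4, 1.4, -3.1]
width: 0.0166
grasp_force: 59.5
```

Emit:
step_arm([
  [[0,0,-0.4],0,1.0],
  [[0,0,-0.8],0,1.0],
  [[0,0,-1.2],0,1.0],
  [[0,0,-1.5],0,1.0],
  [[0,0,-1.5],0,1.0],
])

```text
t: 5.42
position: [0.639, 0.0711, 0.3488]
orientation: [0.709, 0.705, 0.001, -0.0]
force: [0.4, 4.6, -3.2]
width: 0.0168
grasp_force: 59.6
```

Emit:
step_arm([
  [[0,0,-0.15],0,1.0],
  [[0,0,-0.3],0,1.0],
  [[0,0,-0.45],0,1.0],
  [[0,0,-0.5],0,1.0],
])

```text
t: 5.75
position: [0.6391, 0.071, 0.345]
orientation: [0.709, 0.705, 0.001, -0.0]
force: [1.3, 5.1, 0.9]
width: 0.0168
grasp_force: 59.6
```

Emit:
step_arm([
  [[0,0.06,-0.15],0,1.0],
  [[0,0.08,-0.3],0,1.0],
  [[0,0.09,-0.4],0,1.0],
  [[0,0.1,-0.5],0,1.0],
  [[0,0.1,-0.5],0,1.0],
])

```text
t: 6.17
position: [0.6391, 0.0718, 0.3396]
orientation: [0.709, 0.705, 0.0, 0.0]
force: [0.6, 5.4, -0.8]
width: 0.0164
grasp_force: 59.6
```

Emit:
step_arm([
  [[0,0.02,-0.15],0,1.0],
  [[0,0.04,-0.3],0,1.0],
  [[0,0.05,-0.4],0,1.0],
  [[0,0.06,-0.5],0,1.0],
  [[0,0.06,-0.5],0,1.0],
])

```text
t: 6.58
position: [0.6392, 0.0723, 0.3349]
orientation: [0.709, 0.705, 0.0, 0.0]
force: [1.5, 4.8, 0.1]
width: 0.0164
grasp_force: 59.7
```

Emit:
step_arm([
  [[0,0.02,-0.12],0,1.0],
  [[0,0.03,-0.24],0,1.0],
  [[0,0.04,-0.36],0,1.0],
  [[0,0.05,-0.5],0,1.0],
  [[0,0.05,-0.5],0,1.0],
])

```text
t: 7.0
position: [0.6394, 0.0726, 0.3308]
orientation: [0.709, 0.705, 0.001, 0.001]
force: [0.7, 5.2, 4.6]
width: 0.0166
grasp_force: 60.4
```

Emit:
step_arm([
  [[0,0.02,-0.12],0,1.0],
  [[0,0.03,-0.24],0,1.0],
  [[0,0.04,-0.36],0,1.0],
  [[0,0.04,-0.5],0,1.0],
  [[0,0.04,-0.5],0,1.0],
])

```text
t: 7.42
position: [0.6396, 0.073, 0.327]
orientation: [0.709, 0.705, 0.001, 0.001]
force: [-1.1, 4.2, 8.7]
width: 0.0164
grasp_force: 60.9
```

Emit:
step_arm([
  [[0,0.02,-0.12],0,1.0],
  [[0,0.03,-0.24],0,1.0],
  [[0,0.04,-0.36],0,1.0],
  [[0,0.04,-0.5],0,1.0],
  [[0,0.04,-0.5],0,1.0],
])

```text
t: 7.83
position: [0.6396, 0.0734, 0.3221]
orientation: [0.709, 0.705, 0.001, 0.001]
force: [0.2, 5.4, 7.7]
width: 0.0168
grasp_force: 60.9
```

Emit:
step_arm([
  [[0,0.01,-0.12],0,1.0],
  [[0,0.02,-0.24],0,1.0],
  [[0,0.03,-0.36],0,1.0],
  [[0,0.04,-0.5],0,1.0],
  [[0,0.04,-0.5],0,1.0],
])

```text
t: 8.25
position: [0.6396, 0.0738, 0.3171]
orientation: [0.709, 0.705, 0.001, 0.001]
force: [-0.5, 5.2, 8.8]
width: 0.0169
grasp_force: 60.9
```

Emit:
step_arm([
  [[0,0.01,-0.12],0,1.0],
  [[0,0.02,-0.24],0,1.0],
  [[0,0.03,-0.36],0,1.0],
  [[0,0.04,-0.5],0,1.0],
  [[0,0.04,-0.5],0,1.0],
])

```text
t: 8.67
position: [0.6396, 0.0743, 0.3121]
orientation: [0.709, 0.705, 0.001, 0.001]
force: [-0.8, 5.0, 9.1]
width: 0.0163
grasp_force: 60.9
```

Emit:
step_arm([
  [[0,0.01,-0.12],0,1.0],
  [[0,0.02,-0.24],0,1.0],
  [[0,0.02,-0.36],0,1.0],
  [[0,0.03,-0.5],0,1.0],
  [[0,0.03,-0.5],0,1.0],
])

```text
t: 9.08
position: [0.6396, 0.0746, 0.3067]
orientation: [0.709, 0.705, 0.001, 0.001]
force: [-0.5, 4.0, 7.3]
width: 0.0169
grasp_force: 60.8
```

Emit:
step_arm([
  [[0,0.01,-0.12],0,1.0],
  [[0,0.01,-0.24],0,1.0],
  [[0,0.02,-0.36],0,1.0],
  [[0,0.02,-0.46],0,1.0],
  [[0,0.02,-0.5],0,1.0],
])

```text
t: 9.5
position: [0.6396, 0.0747, 0.3018]
orientation: [0.709, 0.705, 0.001, 0.001]
force: [-0.6, 4.7, 8.3]
width: 0.0168
grasp_force: 60.8
```

Emit:
step_arm([
  [[0,0,-0.08],0,1.0],
  [[0,0.01,-0.16],0,1.0],
  [[0,0.01,-0.24],0,1.0],
  [[0,0.01,-0.32],0,1.0],
  [[0,0.01,-0.38],0,1.0],
])

```text
t: 9.92
position: [0.6396, 0.0748, 0.298]
orientation: [0.709, 0.705, 0.001, 0.001]
force: [-0.5, 5.0, 9.7]
width: 0.0161
grasp_force: 60.8
```

Emit:
step_arm([
  [[0,0,-0.05],0,1.0],
  [[0,0,-0.1],0,1.0],
  [[0,0,-0.15],0,1.0],
  [[0,0,-0.2],0,1.0],
  [[0,0,-0.2],0,1.0],
])

```text
t: 10.33
position: [0.6396, 0.0748, 0.2959]
orientation: [0.709, 0.705, 0.001, 0.001]
force: [-0.0, 5.0, 7.9]
width: 0.0166
grasp_force: 60.8
```

Emit:
step_arm([
  [[0,0,-0.04],0,1.0],
  [[0,0,-0.08],0,1.0],
  [[0,0,-0.12],0,1.0],
  [[0,0,-0.12],0,1.0],
])

```text
t: 10.67
position: [0.6396, 0.0748, 0.2948]
orientation: [0.709, 0.705, 0.001, 0.001]
force: [-1.3, 5.2, 8.5]
width: 0.0167
grasp_force: 60.8
```

Emit:
step_arm([
  [[0,0,-0.03],0,1.0],
  [[0,0,-0.06],0,1.0],
  [[0,0,-0.06],0,1.0],
])

```text
t: 10.92
position: [0.6396, 0.0748, 0.2942]
orientation: [0.709, 0.705, 0.001, 0.001]
force: [-1.1, 4.5, 7.8]
width: 0.0166
grasp_force: 60.8
```

Emit:
step_arm([
  [[0,0,-0.03],0,1.0],
  [[0,0,-0.06],0,1.0],
  [[0,0,-0.06],0,1.0],
])

```text
t: 11.17
position: [0.6396, 0.0749, 0.2942]
orientation: [0.709, 0.706, 0.0, 0.001]
force: [-1.0, 4.3, 10.3]
width: 0.0165
grasp_force: 60.8
```

Emit:
step_arm([
  [[0,0,-0.03],0,1.0],
  [[0,0,-0.06],0,1.0],
  [[0,0,-0.06],0,1.0],
])

```text
t: 11.42
position: [0.6397, 0.0749, 0.2942]
orientation: [0.709, 0.706, 0.0, 0.001]
force: [-2.2, 4.8, 12.4]
width: 0.0166
grasp_force: 60.9
```

The collar stopped at TCP z 0.2942, where 0.294 was expected, so it is seated at low force. Releasing and going for the pin.

Emit:
step_arm([
  [[0,0,0.08],0,1.0],
  [[0,0,0.08],0,4.5],
  [[0,0,0.08],0,4.5],
  [[0,0,0.08],0,4.5],
  [[0,0,0.08],0,4.5],
])

```text
t: 11.83
position: [0.6383, 0.0741, 0.2903]
orientation: [0.709, 0.705, -0.002, -0.0]
force: [0.3, -0.3, 0.4]
width: 0.0449
grasp_force: 0.0
```

Emit:
step_arm([
  [[0,0,0],0,4.5],
  [[0,0,1],0,4.5],
  [[0,0,3],0,4.5],
  [[0,0,5.5],0,4.5],
  [[0,0,8],0,4.5],
])

```text
t: 12.25
position: [0.6386, 0.0747, 0.3722]
orientation: [0.709, 0.705, -0.001, -0.001]
force: [0.4, 0.4, 0.5]
width: 0.0449
grasp_force: 0.0
```

Emit:
step_arm([
  [[-3.5,-1.6,0],0,4.5],
  [[-7,-3.2,0],0,4.5],
  [[-10.5,-4.8,0],0,4.5],
  [[-14,-6.4,0],0,4.5],
  [[-17.5,-8,0],0,4.5],
])

```text
t: 12.67
position: [0.4623, -0.0057, 0.3722]
orientation: [0.709, 0.706, -0.0, 0.0]
force: [-0.4, -1.0, 1.5]
width: 0.045
grasp_force: 0.0
```

Run:
```python
from h import *
np.set_printoptions(precision=4,suppress=True)
o=ctrl.get_obs(); print(o["t"],o["position"],o["force"],o["width"])
im,d=ctrl.grab_frame("side"); cv2.imwrite("pics/side2.png",im[...,::-1]); im2,d2=ctrl.grab_frame("top"); cv2.imwrite("pics/top2.png",im2[...,::-1])
a=cv2.resize(im[125:200,225:321],None,fx=6,fy=6,interpolation=cv2.INTER_CUBIC); cv2.imwrite("pics/c5.png",a[...,::-1])
```

```text
12.6667 [ 0.4623 -0.0057  0.3722] [-0.3991 -0.9923  1.4826] 0.045040662553841655
```

View pics/c5.png

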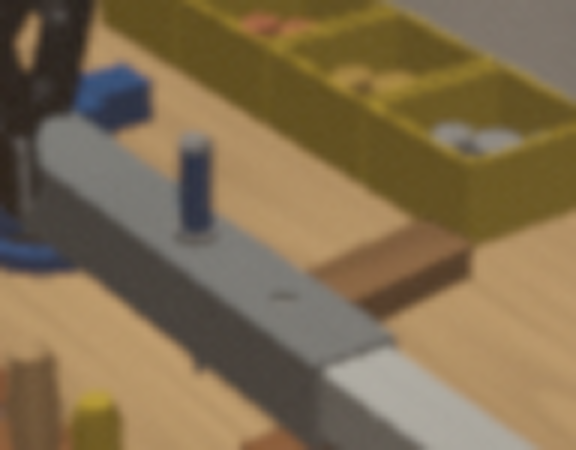

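c5 shows the drift upright with its collar flat on the tube at (195,236) and its nose emerging below at (200,365); hole b is clear at (284,295). Picking up the pin.

Emit:
step_arm([
  [[0.05,0.07,-2.5],0,4.5],
  [[0.05,0.07,-5],0,4.5],
  [[0.05,0.07,-7.5],0,4.5],
  [[0.05,0.07,-8.9],0,4.5],
  [[0.05,0.07,-8.9],0,4.5],
])

```text
t: 13.18
position: [0.4633, -0.0041, 0.2798]
orientation: [0.709, 0.705, -0.002, -0.003]
force: [-1.4, 0.4, -1.1]
width: 0.0451
grasp_force: 0.0
```

Emit:
step_arm([
  [[0,0,0],0,1.0],
  [[0,0,0],0,1.0],
  [[0,0,0],0,1.0],
  [[0,0,0],0,1.0],
  [[0,0,0],0,1.0],
])

```text
t: 13.6
position: [0.4655, -0.0045, 0.2844]
orientation: [0.709, 0.705, 0.001, 0.001]
force: [0.2, 0.5, 2.9]
width: 0.0187
grasp_force: 58.9
```

Emit:
step_arm([
  [[0,0,0],0,1.0],
  [[0,0,0],0,1.0],
])

```text
t: 13.77
position: [0.4655, -0.0045, 0.2844]
orientation: [0.709, 0.705, 0.001, 0.001]
force: [0.4, 0.5, 5.4]
width: 0.0183
grasp_force: 59.2
```

Emit:
step_arm([
  [[0,0,1],0,1.0],
  [[0,0,3],0,1.0],
  [[0,0,5.5],0,1.0],
  [[0,0,8],0,1.0],
  [[0,0,9.5],0,1.0],
])

```text
t: 14.18
position: [0.4645, -0.0044, 0.3802]
orientation: [0.709, 0.705, 0.0, 0.001]
force: [0.3, 0.4, -1.4]
width: 0.0185
grasp_force: 58.7
```

Emit:
step_arm([
  [[3.5,0,0],0,1.0],
  [[7,0,0],0,1.0],
  [[10.5,-0.05,0],0,1.0],
  [[14,-0.1,0],0,1.0],
  [[17.4,-0.1,0],0,1.0],
])

```text
t: 14.6
position: [0.6395, -0.0054, 0.3772]
orientation: [0.709, 0.705, -0.001, -0.001]
force: [0.5, 0.8, -0.9]
width: 0.0179
grasp_force: 58.9
```

Emit:
step_arm([
  [[0,0,0],0,1.0],
  [[0,0,0],0,1.0],
  [[0,0,0],0,1.0],
])

```text
t: 14.85
position: [0.6377, -0.0054, 0.3766]
orientation: [0.709, 0.705, -0.001, -0.001]
force: [0.0, -0.0, -0.8]
width: 0.0184
grasp_force: 59.1
```

Run:
```python
from h import *
np.set_printoptions(precision=4,suppress=True)
o=ctrl.get_obs(); p=o["position"]; print(o["t"],p,o["force"],o["width"])
im,d=ctrl.grab_frame("side")
a=cv2.resize(im[110:185,225:321],None,fx=6,fy=6,interpolation=cv2.INTER_CUBIC); cv2.imwrite("pics/c6.png",a[...,::-1])
tip=p-[0,0,.2544]
print("proj tip in crop",(proj("side",tip)-[225,110]+.5)*6-.5, "b guess",(proj("side",[.639,-.0055,.105])-[225,110]+.5)*6-.5)
```

```text
14.85 [ 0.6377 -0.0054  0.3766] [ 0.0334 -0.0287 -0.7544] 0.018354360318694567
proj tip in crop [279.9189 358.4308] b guess [281.7216 387.6765]
```

View pics/c6.png

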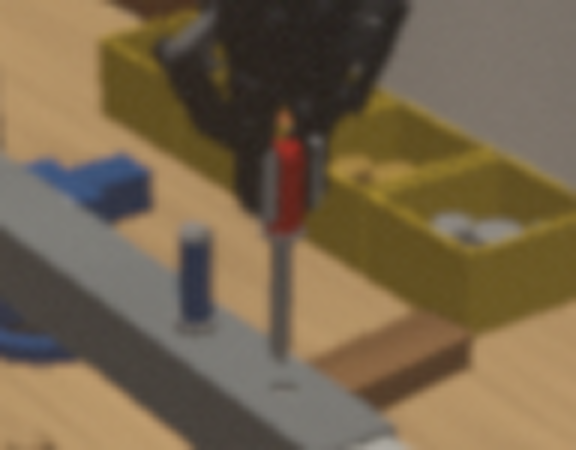

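c6 shows the pin upright in the jaws, tip at (280,360) and hole b at (284,385), so about +1.5 mm in x is needed. Lowering gently.

Emit:
step_arm([
  [[0.15,0,-0.6],0,1.0],
  [[0.15,0,-1.2],0,1.0],
  [[0.15,0,-1.6],0,1.0],
  [[0.15,0,-2.0],0,1.0],
  [[0.15,0,-2.2],0,1.0],
])

```text
t: 15.32
position: [0.6393, -0.0054, 0.3547]
orientation: [0.709, 0.705, -0.0, -0.001]
force: [0.1, -0.0, -1.3]
width: 0.0183
grasp_force: 59.1
```

Emit:
step_arm([
  [[0,0,-0.2],0,1.0],
  [[0,0,-0.4],0,1.0],
  [[0,0,-0.6],0,1.0],
  [[0,0,-0.6],0,1.0],
])

```text
t: 15.65
position: [0.6399, -0.0054, 0.3492]
orientation: [0.709, 0.705, -0.0, -0.0]
force: [-0.7, -0.0, -1.3]
width: 0.0187
grasp_force: 59.1
```

Emit:
step_arm([
  [[0,0,-0.2],0,1.0],
  [[0,0,-0.4],0,1.0],
  [[0,0,-0.6],0,1.0],
  [[0,0,-0.8],0,1.0],
  [[0,0,-0.8],0,1.0],
])

```text
t: 16.07
position: [0.6398, -0.0056, 0.3411]
orientation: [0.709, 0.705, -0.0, -0.0]
force: [-0.5, -0.5, -2.2]
width: 0.0183
grasp_force: 59.0
```

Emit:
step_arm([
  [[0,0,-0.2],0,1.0],
  [[0,0,-0.4],0,1.0],
  [[0,0,-0.6],0,1.0],
  [[0,0,-0.8],0,1.0],
  [[0,0,-1.0],0,1.0],
])

```text
t: 16.48
position: [0.64, -0.0055, 0.3315]
orientation: [0.709, 0.705, -0.0, 0.0]
force: [-1.2, -2.2, -0.3]
width: 0.0183
grasp_force: 59.1
```

Emit:
step_arm([
  [[0,-0.04,-0.2],0,1.0],
  [[0,-0.04,-0.4],0,1.0],
  [[0,-0.04,-0.6],0,1.0],
  [[0,-0.04,-0.8],0,1.0],
  [[0,-0.04,-0.8],0,1.0],
])

```text
t: 16.9
position: [0.6398, -0.0058, 0.323]
orientation: [0.709, 0.705, -0.0, -0.0]
force: [-1.0, -0.3, -1.9]
width: 0.0182
grasp_force: 59.1
```

Emit:
step_arm([
  [[0,0,-0.2],0,1.0],
  [[0,0,-0.4],0,1.0],
  [[0,0,-0.6],0,1.0],
  [[0,0,-0.8],0,1.0],
  [[0,0,-0.8],0,1.0],
])

```text
t: 17.32
position: [0.6398, -0.0058, 0.3151]
orientation: [0.709, 0.705, -0.0, -0.0]
force: [-0.1, -1.0, -2.1]
width: 0.0185
grasp_force: 59.1
```

Free so far; about 26 mm left.

Emit:
step_arm([
  [[0,0,-0.2],0,1.0],
  [[0,0,-0.4],0,1.0],
  [[0,0,-0.6],0,1.0],
  [[0,0,-0.8],0,1.0],
  [[0,0,-1.0],0,1.0],
])

```text
t: 17.73
position: [0.64, -0.0058, 0.3055]
orientation: [0.709, 0.705, -0.0, 0.0]
force: [-0.1, -1.7, 0.5]
width: 0.0181
grasp_force: 59.1
```

Emit:
step_arm([
  [[0,0,-0.2],0,1.0],
  [[0,0,-0.4],0,1.0],
  [[0,0,-0.6],0,1.0],
  [[0,0,-0.8],0,1.0],
  [[0,0,-1.0],0,1.0],
])

```text
t: 18.15
position: [0.6399, -0.0059, 0.2955]
orientation: [0.709, 0.705, -0.0, 0.0]
force: [-0.3, -1.9, -0.6]
width: 0.0183
grasp_force: 59.1
```

Emit:
step_arm([
  [[0,0,-0.1],0,1.0],
  [[0,0,-0.2],0,1.0],
  [[0,0,-0.3],0,1.0],
  [[0,0,-0.35],0,1.0],
  [[0,0,-0.35],0,1.0],
])

```text
t: 18.57
position: [0.6399, -0.0059, 0.2921]
orientation: [0.709, 0.705, -0.0, -0.0]
force: [0.3, -2.6, -1.7]
width: 0.0184
grasp_force: 59.1
```

Expected seat is at about 0.2894.

Emit:
step_arm([
  [[0,0,-0.07],0,1.0],
  [[0,0,-0.14],0,1.0],
  [[0,0,-0.2],0,1.0],
  [[0,0,-0.2],0,1.0],
])

```text
t: 18.9
position: [0.6399, -0.0058, 0.2901]
orientation: [0.709, 0.705, -0.0, 0.0]
force: [0.1, -2.1, -1.2]
width: 0.0183
grasp_force: 59.1
```

Emit:
step_arm([
  [[0,0,-0.03],0,1.0],
  [[0,0,-0.06],0,1.0],
  [[0,0,-0.08],0,1.0],
  [[0,0,-0.08],0,1.0],
])

```text
t: 19.23
position: [0.64, -0.0058, 0.2895]
orientation: [0.709, 0.705, -0.0, 0.0]
force: [-1.1, -1.6, 1.1]
width: 0.0183
grasp_force: 59.2
```

Emit:
step_arm([
  [[0,0,-0.03],0,1.0],
  [[0,0,-0.06],0,1.0],
  [[0,0,-0.06],0,1.0],
])

```text
t: 19.48
position: [0.64, -0.0059, 0.2895]
orientation: [0.709, 0.705, -0.0, 0.0]
force: [-2.8, -3.3, 2.9]
width: 0.0186
grasp_force: 59.6
```

Seated at 0.2895 with about 3 N. Releasing and retreating.

Emit:
step_arm([
  [[0,0,0.05],0,1.0],
  [[0,0,0.05],0,4.5],
  [[0,0,0.05],0,4.5],
  [[0,0,0.05],0,4.5],
  [[0,0,0.05],0,4.5],
])

```text
t: 19.9
position: [0.64, -0.0054, 0.289]
orientation: [0.709, 0.705, 0.0, -0.0]
force: [-0.3, -0.8, 0.4]
width: 0.045
grasp_force: 0.0
```

Emit:
step_arm([
  [[0,0,0],0,4.5],
  [[0,0,1],0,4.5],
  [[0,0,3],0,4.5],
  [[0,0,6],0,4.5],
  [[0,0,9],0,4.5],
])

```text
t: 20.32
position: [0.6395, -0.0057, 0.3797]
orientation: [0.709, 0.705, -0.001, -0.001]
force: [1.1, -0.6, 0.1]
width: 0.0452
grasp_force: 0.0
```

Emit:
step_arm([
  [[-3,-3,0],0,4.5],
  [[-6,-5,0],0,4.5],
  [[-9,-7,0],0,4.5],
  [[-12,-9,0],0,4.5],
  [[-12,-9,0],0,4.5],
])

```text
t: 20.73
position: [0.5157, -0.0977, 0.3789]
orientation: [0.71, 0.704, -0.002, -0.001]
force: [0.8, 0.7, -0.8]
width: 0.045
grasp_force: 0.0
```

Run:
```python
from h import *
o=ctrl.get_obs(); print(o["t"],o["position"],o["force"],o["width"])
T=[]
im,d=ctrl.grab_frame("side"); im2,d2=ctrl.grab_frame("top")
a=cv2.resize(im[125:215,225:321],None,fx=4,fy=4,interpolation=cv2.INTER_CUBIC); b=cv2.resize(im2[125:215,190:286],None,fx=4,fy=4,interpolation=cv2.INTER_CUBIC)
cv2.imwrite("pics/c7.png",np.hstack([a,b])[...,::-1])
```

```text
20.7333 [ 0.51571585 -0.09770138  0.37885744] [ 0.80363785  0.71854762 -0.78632423] 0.04501445464451491
```

View pics/c7.png

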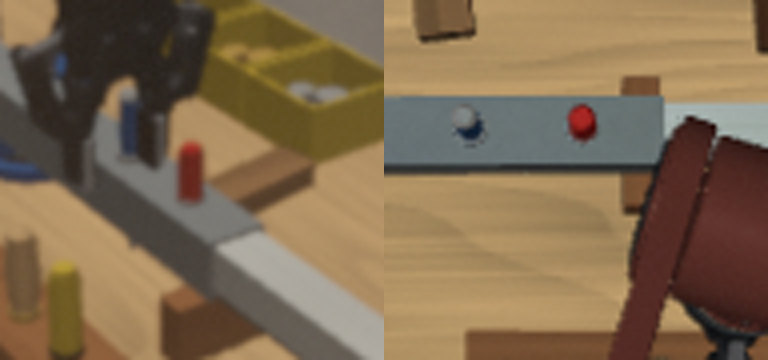

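c7 shows the drift (side crop (130,125), top crop (467,122)) and the red pin (190,172 and 582,122) standing upright and seated in the leg, with the gripper clear. Handing in.

```bash
python3 -c "
from cell import ctrl
print(ctrl.close_job())"
```

```text
the job is handed in; nothing more can be done
None
```

I pushed the drift in until its collar sat on the tube (about 12 N at most), then slid the red-knobbed pin fully home at about 3 N; both were left standing in the leg, and the job was handed in at about 21 s.

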